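# Nest the pastry cutters in their tin

## Task

Put the four round pastry cutters away as a nest in the middle of the shallow tin, from the smallest to the largest: stand the smallest in the centre of the tin first, then set each next larger one over those already there, standing flat in the tin, with all the strap handles lined up the same way. Leave everything else where it is.

Things in the scene. Friction and masses are not known exactly. Their poses are not given: they have to be found in the camera images.
- tin: shallow round open aluminium tin, fixed to the table, 128 mm across outside, 124 mm inside, rim 11 mm high; origin at the centre of its underside on the table, z up; its flat inner floor lies 3 mm above the origin
- cutter_small: smallest of four plain steel round cutters: bottomless ring, 44 mm across, 26 mm high, wall 2.5 mm, with an arched strap handle. Origin: centre of the underside, z up. Strap along its own x, 14 mm wide (y), 4 mm thick; its flat middle, 24 mm long, over the ring's centre, has its top 42 mm above the origin, open space below: grip there from above, closing along y. Loose, 35 to 200 g
- cutter_medium: second smallest of four plain steel round cutters: bottomless ring, 62 mm across, 38 mm high, wall 2.5 mm, with an arched strap handle. Origin: centre of the underside, z up. Strap along its own x, 14 mm wide (y), 4 mm thick; its flat middle, 42 mm long, over the ring's centre, has its top 60 mm above the origin, open space below: grip there from above, closing along y. Loose, 35 to 200 g
- cutter_large: second largest of four plain steel round cutters: bottomless ring, 80 mm across, 50 mm high, wall 2.5 mm, with an arched strap handle. Origin: centre of the underside, z up. Strap along its own x, 14 mm wide (y), 4 mm thick; its flat middle, 60 mm long, over the ring's centre, has its top 78 mm above the origin, open space below: grip there from above, closing along y. Loose, 35 to 200 g
- cutter_extra_large: largest of four plain steel round cutters: bottomless ring, 98 mm across, 62 mm high, wall 2.5 mm, with an arched strap handle. Origin: centre of the underside, z up. Strap along its own x, 14 mm wide (y), 4 mm thick; its flat middle, 78 mm long, over the ring's centre, has its top 96 mm above the origin, open space below: grip there from above, closing along y. Loose, 35 to 200 g
- mill: shaker, 44 mm across, 90 mm tall, standing, loose; a bystander, origin at the centre of its underside
- spice_jar: spice jar, 47 mm across, 98 mm tall, standing, loose; a bystander, origin at the centre of its underside
- tape: roll of tape lying flat, 98 mm across, 25 mm high, loose; a bystander, origin at the centre of its underside
Things that resemble listed ones, but are neither listed nor needed, are in the scene too. What is shaped like the cutter_medium but red is not meant.

How it is judged:
By the outcome, as a careful person would: the job done as asked, in the order asked, and still so for the second after the job is handed in, with the robot touching nothing.
It also fails if it takes over 115 s, if anything falls off the work surface, if the arm or the gripper's body presses on something with over 40 N, if the wrist force passes 120 N, or if a joint passes its speed limit or range.

## Robot

A 7-joint arm with a two-finger parallel gripper is mounted at the origin on a cart in front of the work surface, level with it; the furniture and walls round the work are solid. World frame = base frame: x ahead of the robot, y to its left, z up, the work surface at z = 0. Lengths are in mm, angles in rad, forces in N, time in s.
With the tool pointing down it reaches from about 400 to 875 mm from the base axis. Payload 4.4 kg.
Tool frame: the origin (TCP) lies on the centre line of the jaws, within the pads' length; the fingertips stand 19 mm ahead of it and the grasp point (between the pads) is the TCP; z points along the fingers, y is the line along which they close (so a half turn about z gives the same grasp; the last joint's range is limited). The gripper opens to 85 mm and grips with 20 to 120 N. Pads are 22 mm wide; open, the fingers measure 114 mm over their backs; the gripper's body (76 mm by 85 mm) begins 54 mm behind the grasp point. The pads swing forward as they close: fully open they stand 13 mm farther back than shut.
Start: joints at [-1.352, 0.628, 0.038, 1.517, -0.027, 0.996, -0.02], TCP at [182.604, 623.838, 250.313] pointing down, gripper open.
Joint ranges: [-3.06, 3.06], [-0.37, 2.12], [-1.25, 1.32], [0.18, 2.47], [-1.1, 4.24], [0.23, 1.98], [-2.94, 2.94]. Speed limits (rad/s): [2.57, 2.57, 3.14, 3.14, 3.14, 3.14, 3.14].

## Interface

Orientations are given as [roll, pitch, yaw] about the fixed x, y, z axes, in that order (R = Rz(yaw) Ry(pitch) Rx(roll)).
In Python, from cell import ctrl, viewer, silhouettes gives the robot as it stands.
- The arm moves only by the shell command python3 -m creep 'ROWS'. ROWS is JSON, a list of rows, each an object with "jaw": the gripper command: -1 is shut, 1 is fully open, values between are in proportion; "xyz": the shift along the tool's x, y, z in mm, a list of three; "angular": the turn, a rotation vector about the tool's x, y, z in rad, a list of three. In form: [{"jaw": jaw, "xyz": [tx, ty, tz], "angular": [rx, ry, rz]}, ...]. A call has 1 to 12 rows; each row is the pose to reach, as a shift and turn from the pose commanded when the call began, along the tool's axes at that moment; what a row does not reach only later rows make up. A row lasts 1/8 s, in which the tool goes at most 62.5 mm and 10.7 degrees, less where a joint would pass 70% of its speed; a pose out of reach is approached as far as the arm can. A call with a gripper value outside its range is refused whole. The fingers move at their own pace and stop on an object; the grip force is fixed at half the most. Time passes only in rows, so rows that repeat a pose let the fingers close. It gives the time, the measured TCP pose, the force, the opening and the grip force at its end, in the units of the state.
- ctrl.read_state(): the state, without advancing time (a new reading comes with each control period).
- viewer.get_image(name): name is "side" or "top" or "wrist"; returns (picture, depth): 384x512x3 uint8, red, green, blue; 384x512 float32, mm along the optical axis (not along the pixel's ray), 0 where there is no reading.
- viewer.camera_model(name): a dict with "fx", "fy", "cx", "cy" (pixels), "T" (4x4, takes a point from camera to world coordinates). Camera axes: x right, y down, z forward; pixel columns grow to the right and rows downward; lengths in mm; the calibration is good to about 2 mm. A picture is of the moment at which its call begins: read the wrist's pose just before it. camera_model takes no time and is no camera call; for the wrist camera it gives the pose at the moment of the call.
- ctrl.finish_job(): hands the job in; it is judged then, once.
Trained networks look in the newest picture that a camera, given by its name, has taken for a name from the list of things; names that differ only in an ending like _2 or _b are one class to them, and where a whole thing is asked for, a point or a joint stands for the part that bears it (a point fixed in the world has none). Each returns a list of dicts, best first, with "score" (0 to 1); they miss things now and then, are a little off and sometimes report something else, mostly with a low value. They report only what shows in the picture. A call takes as long as a camera call. They do not tell look-alikes from the thing itself.
- silhouettes(camera, target): "pixels" (384x512 bool, what is visible of it) and "xy" ([column, row] in pixels, amid what is visible of it).
The state is a dict: "clock": time; "qpos": joint angles; "qd": joint speeds; "tau": joint torques, N m; "eef_pos": TCP position; "tool_rot": TCP orientation; "force": force on the tool from outside, world axes, zero at the start; "torque": the same for the moment, N m; "width": finger opening in mm; "gripper_force": force on a finger pad.
Only numpy, scipy, OpenCV 4.12 (cv2) and the standard library are available. Lean on these libraries where they do the work, as an engineer would, in place of code of your own. Each camera call takes 0.05 s, during which the arm holds its last target. There are 200 camera calls.

## Working session

There is one attempt and no reset: what is moved stays moved. The work goes in short steps, Python scripts to look and compute and a shell command to move; the robot and the scene stay as the last step left them, time stands still between calls to the robot, and variables do not carry over. Pictures are saved under pics/ and viewed, at most 14 in all, crops included, and the job is handed in when it is done.

```bash
ls; mkdir -p pics
python3 - <<'E'
from cell import ctrl, viewer, silhouettes
import cv2,numpy as np
s=ctrl.read_state(); print(s)
for n in ("side","top"):
    p,d=viewer.get_image(n); cv2.imwrite(f"pics/{n}0.png",p[:,:,::-1]); m=viewer.camera_model(n); print(n,m["fx"],m["cx"],m["cy"],np.round(m["T"],3).tolist())
E
```

```text
pics
{'clock': 0.0, 'qpos': array([-1.35183321,  0.62935732,  0.03843043,  1.51836772, -0.02702084,
        0.99627282, -0.01997071]), 'qd': array([ 5.73449971e-04, -1.72890677e-03, -9.32256220e-04, -1.10082629e-05,
        5.73928963e-04, -1.20216261e-03,  3.82752204e-04]), 'tau': array([-1.84781607e-04, -5.63406944e+01,  1.22622807e+00, -1.93447387e+01,
        1.09674680e-02,  1.05470579e-02, -3.89561706e-06]), 'eef_pos': array([182.40087444, 623.27666962, 249.38166061]), 'tool_rot': array([-3.13970485e+00,  1.07657377e-06,  2.85685680e+00]), 'force': array([-0.17933242,  0.37603597, -0.4011018 ]), 'torque': array([ 0.01910431,  0.01225779, -0.00737755]), 'gripper_force': 0.0, 'width': 85.47434909059797}
side 455.14476489497395 249.21762060689522 192.39854210515392 [[0.996, -0.05, 0.07, 438.581], [-0.083, -0.36, 0.929, -1352.959], [-0.021, -0.932, -0.363, 539.116], [0.0, 0.0, 0.0, 1.0]]
top 475.54443578589877 259.45980288284676 186.70926554070812 [[-0.014, -0.988, 0.155, 326.456], [-1.0, 0.015, 0.006, -94.402], [-0.008, -0.155, -0.988, 1354.252], [0.0, 0.0, 0.0, 1.0]]
```

View pics/top0.png

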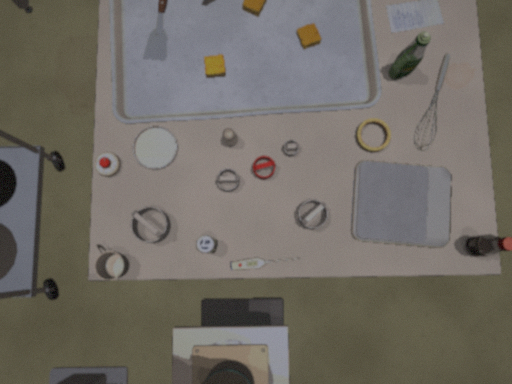

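View pics/side0.png

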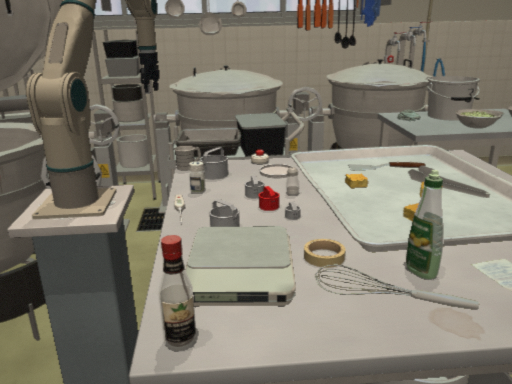

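The top view shows, by [column, row]:
- **Cutters:** small at (290,148), medium (228,181), large (311,214), extra large (151,225). The red look-alike is at (263,168).
- **Tin and bystanders:** tin (156,148), mill (229,138), jar (207,243), tape (373,136).

The side view agrees with this.

```bash
cat > h.py <<'E'
from cell import ctrl, viewer, silhouettes
import cv2,numpy as np
from scipy.spatial.transform import Rotation as R
def cloud(n):
    p,d=viewer.get_image(n); m=viewer.camera_model(n); v,u=np.mgrid[:384,:512]
    P=np.stack([(u-m["cx"])/m["fx"]*d,(v-m["cy"])/m["fy"]*d,d,np.ones_like(d)],-1)@m["T"].T
    return p,d,P[...,:3]
def strap(P,mask,ztop,c,r):
    "centre and direction of strap: points in the top band of a cutter"
    k=mask&(abs(P[...,2]-ztop)<9)&(np.hypot(P[...,0]-c[0],P[...,1]-c[1])<r)
    q=P[k]
    if len(q)<6: return None
    (cx,cy),(w,h),a=cv2.minAreaRect(q[:,:2].astype(np.float32))
    e=np.linalg.svd(q[:,:2]-q[:,:2].mean(0))[2][0]
    return q.mean(0).round(1),(round(cx,1),round(cy,1)),(round(w),round(h)),round(np.degrees(np.arctan2(e[1],e[0]))%180,1),len(q)
def rows(xyz,yaw):
    "shift and turn in current tool axes to reach xyz, tool down, with y axis at angle yaw-90 mod 180"
    s=ctrl.read_state(); R0=R.from_euler('xyz',s["tool_rot"])
    t=R0.inv().apply(np.array(xyz)-s["eef_pos"])
    best=min((R.from_euler('xyz',[np.pi,0,yaw+k*np.pi]) for k in(0,1)),key=lambda q:(R0.inv()*q).magnitude())
    return t.round(1).tolist(),(R0.inv()*best).as_rotvec().round(3).tolist()
E
python3 - <<'E'
from h import *
p,d,P=cloud("top")
H=dict(tin=7,cutter_small=42,cutter_medium=60,cutter_large=78,cutter_extra_large=96,mill=90,spice_jar=98,tape=25)
for n,z in H.items():
    for s in silhouettes("top",n)[:4]:
        m=s["pixels"]; 
        if m.sum()==0: continue
        q=P[m&(d>0)]; 
        print(n,round(s["score"],2),np.round(s["xy"]),m.sum(),"lo",np.percentile(q,3,0).round(),"hi",np.percentile(q,97,0).round(),p[m].mean(0).round())
        if 'cut' in n: print("   strap",strap(P,m,z,np.median(q,0),60))
E
```

```text
tin 0.79 [158. 149.] 1583 lo [604. 159.  -2.] hi [717. 273.  15.] [143. 143. 140.]
tin 0.61 [207. 242.] 283 lo [353.  34.  33.] hi [391.  75. 103.] [121. 121. 126.]
cutter_small 0.5 [291. 144.] 139 lo [ 628. -198.   -0.] hi [ 670. -158.   46.] [110. 104. 101.]
   strap (array([ 649.1, -178.2,   40.6]), (649.2, -178.1), (14, 41), np.float64(97.4), 68)
cutter_medium 0.71 [229. 177.] 297 lo [527. -27.  -3.] hi [585.  31.  63.] [113. 107. 104.]
   strap (array([556.8,   2.5,  59.4]), (556.7, 2.7), (15, 61), np.float64(92.8), 106)
cutter_medium 0.61 [263. 161.] 300 lo [ 561. -128.   -2.] hi [620. -72.  64.] [118.  61.  58.]
   strap (array([590.9, -98.7,  59.2]), (591.1, -99.5), (14, 62), np.float64(103.2), 111)
cutter_large 0.64 [229. 177.] 130 lo [550. -27.   1.] hi [585.  30.  64.] [119. 112. 110.]
   strap None
cutter_large 0.62 [313. 212.] 366 lo [ 417. -270.    0.] hi [ 492. -194.   82.] [112. 108. 106.]
   strap (array([ 453. , -231.1,   77.4]), (453.8, -232.1), (14, 79), np.float64(130.0), 148)
cutter_extra_large 0.58 [147. 224.] 674 lo [385. 168.  -1.] hi [476. 264. 100.] [100.  94.  92.]
   strap (array([430.1, 214.9,  96.4]), (430.2, 215.3), (97, 14), np.float64(50.0), 180)
mill 0.54 [229. 137.] 235 lo [658. -25.  -0.] hi [692.  14.  91.] [107. 100.  93.]
spice_jar 0.52 [208. 241.] 310 lo [353.  34.  30.] hi [394.  77. 103.] [121. 121. 126.]
tape 0.57 [368. 145.] 567 lo [ 638. -464.   -2.] hi [ 727. -371.   29.] [119. 107.  80.]
```

Run:
```python
from h import *
from scipy.optimize import least_squares
p,d,P=cloud("top")
m=silhouettes("top","tin")[0]["pixels"]; m=cv2.dilate(m.astype(np.uint8),np.ones((5,5)))>0
q=P[m&(d>0)]
for lo,hi in((7,14),(0,6)):
    k=q[(q[:,2]>lo)&(q[:,2]<hi)]
    f=least_squares(lambda v:np.hypot(k[:,0]-v[0],k[:,1]-v[1])-v[2],[660,216,60],loss="soft_l1"); print(lo,len(k),f.x.round(1))
c,r=cv2.minEnclosingCircle(cv2.findNonZero(m.astype(np.uint8))); print(c,r)
print(rows([649.2,-178.1,120],np.radians(97.4)))
```

```text
7 297 [658.  215.1  57. ]
0 1158 [660.6 218.7  48.1]
(153.90826416015625, 147.01834106445312) 25.172897338867188
([-673.1, -638.6, 130.3], [0.0, -0.0, 1.157])
```

```bash
python3 -m creep '[{"jaw":0,"xyz":[-673,-638.6,0],"angular":[0,0,1.157]},{"jaw":0,"xyz":[-673,-638.6,0],"angular":[0,0,1.157]},{"jaw":0,"xyz":[-673,-638.6,0],"angular":[0,0,1.157]},{"jaw":0,"xyz":[-673,-638.6,0],"angular":[0,0,1.157]},{"jaw":0,"xyz":[-673,-638.6,0],"angular":[0,0,1.157]},{"jaw":0,"xyz":[-673,-638.6,0],"angular":[0,0,1.157]},{"jaw":0,"xyz":[-673,-638.6,0],"angular":[0,0,1.157]},{"jaw":0,"xyz":[-673,-638.6,0],"angular":[0,0,1.157]},{"jaw":0,"xyz":[-673,-638.6,0],"angular":[0,0,1.157]},{"jaw":0,"xyz":[-673,-638.6,0],"angular":[0,0,1.157]},{"jaw":0,"xyz":[-673,-638.6,0],"angular":[0,0,1.157]},{"jaw":0,"xyz":[-673,-638.6,0],"angular":[0,0,1.157]}]'
python3 - <<'E'
from h import *
print(rows([649.2,-178.1,120],np.radians(97.4)))
E
```

```text
clock: 2.15
eef_pos: [560.7, -26.1, 250.5]
tool_rot: [3.141, -0.0, 1.7]
force: [0.5, 1.1, 0.8]
width: 43.1
gripper_force: 0.0
([-162.2, 68.0, 130.5], [0.001, -0.0, 0.0])
```

```bash
python3 -m creep '[{"jaw":0,"xyz":[-162,68,20],"angular":[0,0,0]},{"jaw":0,"xyz":[-162,68,20],"angular":[0,0,0]},{"jaw":0,"xyz":[-162,68,20],"angular":[0,0,0]},{"jaw":0,"xyz":[-162,68,80],"angular":[0,0,0]},{"jaw":0,"xyz":[-162,68,110],"angular":[0,0,0]},{"jaw":0,"xyz":[-162,68,110],"angular":[0,0,0]}]'
python3 - <<'E'
from h import *
p,d,P=cloud("wrist"); cv2.imwrite("pics/w1.png",p[:,:,::-1]); print(ctrl.read_state()["eef_pos"])
for s in silhouettes("wrist","cutter_small")[:2]:
    m=s["pixels"]; print(s["score"],s["xy"],strap(P,m&(d>0),42,np.median(P[m&(d>0)],0),60))
print(rows([649.2,-178.1,47],np.radians(97.4)))
E
```

```text
clock: 2.9
eef_pos: [646.2, -175.7, 137.6]
tool_rot: [-3.136, -0.002, 1.7]
force: [-0.6, 0.4, 0.1]
width: 42.5
gripper_force: 0.0
[ 647.71744562 -176.27748162  139.86316957]
0.67 [267.3, 201.3] (array([ 650.7, -177.7,   40.6]), (651.1, -179.9), (14, 44), np.float64(96.9), 957)
([-1.4, 0.2, 94.3], [0.001, 0.001, -0.0])
```

View pics/w1.png

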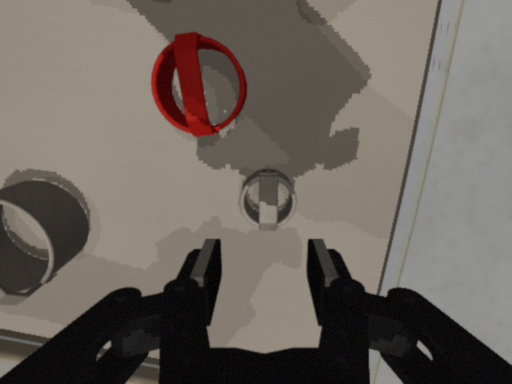

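Small cutter is centred at (267,200) between the fingers in the wrist view, and the red one at (198,85) is well away.

```bash
python3 -m creep '[{"jaw":0,"xyz":[-1,1,30],"angular":[0,0,0]},{"jaw":0,"xyz":[-1,1,60],"angular":[0,0,0]},{"jaw":0,"xyz":[-1,1,80],"angular":[0,0,0]},{"jaw":0,"xyz":[-1,1,93],"angular":[0,0,0]},{"jaw":0,"xyz":[-1,1,93],"angular":[0,0,0]},{"jaw":-1,"xyz":[-1,1,93],"angular":[0,0,0]},{"jaw":-1,"xyz":[-1,1,93],"angular":[0,0,0]},{"jaw":-1,"xyz":[-1,1,93],"angular":[0,0,0]},{"jaw":-1,"xyz":[-1,1,93],"angular":[0,0,0]},{"jaw":-1,"xyz":[-1,1,93],"angular":[0,0,0]}]'
python3 - <<'E'
from h import *
from scipy.optimize import least_squares
print(rows([660,216,180],np.radians(95)))
p,d,P=cloud("top"); m=silhouettes("top","tin")[0]["pixels"]
M=viewer.camera_model("top"); 
def at(uv,z):
    r=np.c_[(uv[:,0]-M["cx"])/M["fx"],(uv[:,1]-M["cy"])/M["fy"],np.ones(len(uv))]@M["T"][:3,:3].T; o=M["T"][:3,3]
    return o+r*((z-o[2])/r[:,2])[:,None]
c=max(cv2.findContours(m.astype(np.uint8),0,cv2.CHAIN_APPROX_NONE)[0],key=len)[:,0]
q=at(c.astype(float),9); f=least_squares(lambda v:np.hypot(q[:,0]-v[0],q[:,1]-v[1])-v[2],[660,216,60],loss="soft_l1"); print(f.x.round(1))
cv2.imwrite("pics/tin.png",cv2.resize(p[110:190,110:200,::-1],None,fx=6,fy=6))
E
```

```text
clock: 4.25
eef_pos: [649.5, -177.6, 48.3]
tool_rot: [3.14, 0.001, 1.7]
force: [-1.4, -0.3, 6.2]
width: 11.5
gripper_force: 58.9
([389.0, 61.1, -131.9], [0.001, 0.001, 0.042])
[658.9 216.2  63.3]
```

View pics/tin.png

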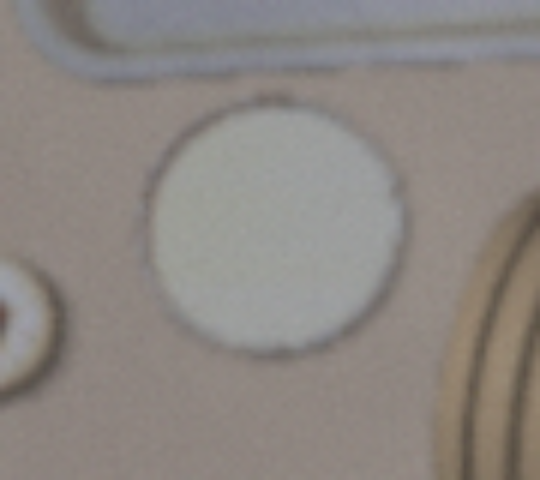

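The tin fills the crop centre at about (278,228), full-image (156,148), with a fitted radius of 63.3 mm (64 given). Its centre is (659,216). Now lifting.

```bash
python3 -m creep '[{"jaw":-1,"xyz":[0,0,-30],"angular":[0,0,0]},{"jaw":-1,"xyz":[0,0,-80],"angular":[0,0,0]},{"jaw":-1,"xyz":[0,0,-115],"angular":[0,0,0]},{"jaw":-1,"xyz":[50,8,-125],"angular":[0,0,0.02]},{"jaw":-1,"xyz":[100,16,-125],"angular":[0,0,0.042]},{"jaw":-1,"xyz":[150,24,-125],"angular":[0,0,0.042]},{"jaw":-1,"xyz":[200,32,-125],"angular":[0,0,0.042]},{"jaw":-1,"xyz":[250,40,-125],"angular":[0,0,0.042]},{"jaw":-1,"xyz":[300,48,-125],"angular":[0,0,0.042]},{"jaw":-1,"xyz":[350,56,-125],"angular":[0,0,0.042]},{"jaw":-1,"xyz":[388,61,-125],"angular":[0,0,0.042]},{"jaw":-1,"xyz":[388,61,-125],"angular":[0,0,0.042]}]'
python3 -m creep '[{"jaw":-1,"xyz":[0,0,40],"angular":[0,0,0]},{"jaw":-1,"xyz":[0,0,60],"angular":[0,0,0]},{"jaw":-1,"xyz":[0,0,60],"angular":[0,0,0]},{"jaw":-1,"xyz":[0,0,60],"angular":[0,0,0]}]'
python3 - <<'E'
from h import *
p,d,P=cloud("top")
for s in silhouettes("top","cutter_small")[:3]:
    m=s["pixels"]; q=P[m&(d>0)]; print(s["score"],s["xy"],np.percentile(q,3,0).round(),np.percentile(q,97,0).round())
p,d,P=cloud("wrist"); cv2.imwrite("pics/w2.png",p[:,:,::-1])
print(ctrl.read_state(), rows([659,214.5,52],np.radians(95)))
E
```

```text
clock: 5.85
eef_pos: [658.3, 221.5, 171.4]
tool_rot: [-3.141, -0.003, 1.665]
force: [-1.0, 0.5, 0.4]
width: 11.8
gripper_force: 58.8
clock: 6.35
eef_pos: [660.6, 214.9, 113.3]
tool_rot: [3.14, -0.0, 1.657]
force: [-0.1, -0.6, -0.3]
width: 11.7
gripper_force: 58.7
0.64 [154.0, 137.2] [640. 191.   1.] [699. 223. 119.]
{'clock': 6.5, 'qpos': array([-0.55324991,  0.87384672,  0.36696883,  1.49808533, -0.37907537,
        0.83817899,  0.03516409]), 'qd': array([-0.00123196,  0.00133929, -0.00122252,  0.00463131, -0.00206574,
       -0.0005215 ,  0.00085247]), 'tau': array([ 7.11836969e-02, -6.30359888e+01,  7.24172249e+00, -1.60233772e+01,
        1.41253203e-02, -3.56904624e-03, -5.02132370e-04]), 'eef_pos': array([660.54261702, 215.36319652, 113.66803306]), 'tool_rot': array([ 3.13943719e+00, -4.86491792e-04,  1.65757805e+00]), 'force': array([-0.23771791,  0.38579325, -0.8350958 ]), 'torque': array([0.00343709, 0.05668142, 0.00900687]), 'gripper_force': 58.74423751607537, 'width': 11.554626058216824} ([-0.8, -1.7, 61.7], [0.002, -0.0, -0.0])
```

View pics/w2.png

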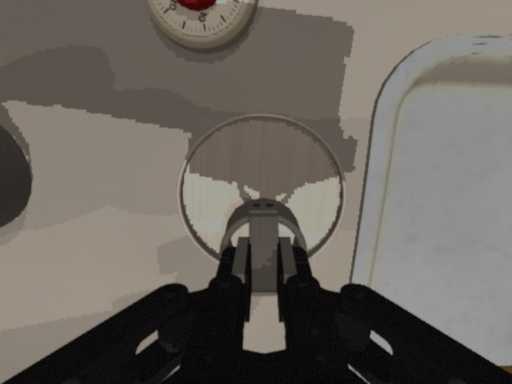

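The cutter is held level at (263,245), and the tin rim is a clear circle around (263,190). I'll cross-check the tin centre from this picture.

Run:
```python
from h import *
p,d,P=cloud("wrist"); m=viewer.camera_model("wrist")
s=silhouettes("wrist","tin")[0]; c=max(cv2.findContours(s["pixels"].astype(np.uint8),0,cv2.CHAIN_APPROX_NONE)[0],key=len)[:,0].astype(float)
r=np.c_[(c[:,0]-m["cx"])/m["fx"],(c[:,1]-m["cy"])/m["fy"],np.ones(len(c))]@m["T"][:3,:3].T;o=m["T"][:3,3]
q=o+r*((11-o[2])/r[:,2])[:,None]
from scipy.optimize import least_squares
c0=np.array([659,216]); k=q[np.hypot(*(q[:,:2]-c0).T)>56]
f=least_squares(lambda v:np.hypot(k[:,0]-v[0],k[:,1]-v[1])-v[2],[660,216,64],loss="soft_l1"); print(f.x.round(1),len(k),s["score"])
```

```text
[659.1 215.7  63.7] 398 0.61
```

```bash
python3 -m creep '[{"jaw":-1,"xyz":[1.5,-2,20],"angular":[0,0,0]},{"jaw":-1,"xyz":[1.5,-2,40],"angular":[0,0,0]},{"jaw":-1,"xyz":[1.5,-2,52],"angular":[0,0,0]},{"jaw":-1,"xyz":[1.5,-2,58],"angular":[0,0,0]},{"jaw":-1,"xyz":[1.5,-2,62],"angular":[0,0,0]},{"jaw":-1,"xyz":[1.5,-2,62],"angular":[0,0,0]},{"jaw":-1,"xyz":[1.5,-2,62],"angular":[0,0,0]}]'
python3 -m creep '[{"jaw":-0.3,"xyz":[0,0,0],"angular":[0,0,0]},{"jaw":-0.3,"xyz":[0,0,0],"angular":[0,0,0]},{"jaw":-0.3,"xyz":[0,0,0],"angular":[0,0,0]},{"jaw":-0.3,"xyz":[0,0,-30],"angular":[0,0,0]},{"jaw":-0.3,"xyz":[0,0,-80],"angular":[0,0,0]},{"jaw":0,"xyz":[0,0,-110],"angular":[0,0,0]},{"jaw":0,"xyz":[0,0,-110],"angular":[0,0,0]},{"jaw":0,"xyz":[0,0,-110],"angular":[0,0,0]}]'
python3 - <<'E'
from h import *
p,d,P=cloud("wrist"); cv2.imwrite("pics/w3.png",p[:,:,::-1])
for s in silhouettes("wrist","cutter_small")[:2]:
    m=s["pixels"]&(d>0); print(s["score"],s["xy"],strap(P,m,45,np.median(P[m],0),60),np.percentile(P[m],[2,98],0).round())
print(rows([556.8,2.6,160],np.radians(92.8)))
E
```

```text
clock: 7.48
eef_pos: [657.2, 216.5, 51.6]
tool_rot: [-3.141, -0.0, 1.658]
force: [-4.2, -1.4, 7.0]
width: 11.6
gripper_force: 59.5
clock: 8.48
eef_pos: [656.9, 216.7, 159.4]
tool_rot: [-3.14, 0.0, 1.658]
force: [-0.0, 0.0, -0.6]
width: 42.8
gripper_force: 0.0
0.65 [264.7, 193.9] (array([656.5, 216.6,  41.5]), (656.7, 215.0), (14, 38), np.float64(94.3), 750) [[636. 195.   1.]
 [677. 237.  44.]]
([-204.5, -118.0, -0.9], [-0.003, 0.001, 0.038])
```

View pics/w3.png

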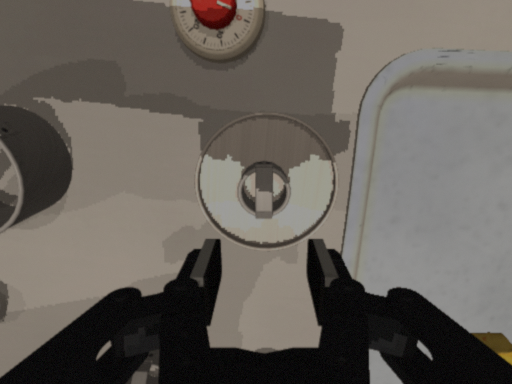

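Small stands upright in the tin at pixel (264,190), about 2 mm off centre. Next is the medium.

```bash
python3 -m creep '[{"jaw":0,"xyz":[-204.5,-118,0],"angular":[0,0,0.038]},{"jaw":0,"xyz":[-204.5,-118,0],"angular":[0,0,0.038]},{"jaw":0,"xyz":[-204.5,-118,0],"angular":[0,0,0.038]},{"jaw":0,"xyz":[-204.5,-118,0],"angular":[0,0,0.038]},{"jaw":0,"xyz":[-204.5,-118,0],"angular":[0,0,0.038]},{"jaw":0,"xyz":[-204.5,-118,0],"angular":[0,0,0.038]},{"jaw":0,"xyz":[-204.5,-118,0],"angular":[0,0,0.038]}]'
python3 - <<'E'
from h import *
p,d,P=cloud("wrist")
for s in silhouettes("wrist","cutter_medium")[:3]:
    m=s["pixels"]&(d>0); print(s["score"],s["xy"],p[m].mean(0).round(),strap(P,m,60,np.median(P[m],0),60))
print(rows([556.8,2.6,66],np.radians(92.8)))
E
```

```text
clock: 9.45
eef_pos: [558.2, 4.5, 159.7]
tool_rot: [-3.141, -0.001, 1.622]
force: [-0.3, -0.0, 0.4]
width: 42.7
gripper_force: 0.0
0.75 [288.0, 301.4] [101.  18.  15.] (array([589.7, -95.2,  57.5]), (590.7, -99.6), (14, 56), np.float64(104.2), 859)
0.74 [260.1, 198.8] [92. 86. 79.] (array([556.7,   4.6,  57.5]), (556.7, 1.9), (14, 57), np.float64(93.2), 1267)
([-1.5, -1.3, 93.9], [-0.0, -0.0, 0.002])
```

```bash
python3 -m creep '[{"jaw":0,"xyz":[-1.5,-1,40],"angular":[0,0,0]},{"jaw":0,"xyz":[-1.5,-1,70],"angular":[0,0,0]},{"jaw":0,"xyz":[-1.5,-1,85],"angular":[0,0,0]},{"jaw":0,"xyz":[-1.5,-1,94],"angular":[0,0,0]},{"jaw":0,"xyz":[-1.5,-1,94],"angular":[0,0,0]},{"jaw":-1,"xyz":[-1.5,-1,94],"angular":[0,0,0]},{"jaw":-1,"xyz":[-1.5,-1,94],"angular":[0,0,0]},{"jaw":-1,"xyz":[-1.5,-1,94],"angular":[0,0,0]},{"jaw":-1,"xyz":[-1.5,-1,94],"angular":[0,0,0]},{"jaw":-1,"xyz":[-1.5,-1,94],"angular":[0,0,0]}]'
python3 -c "
from h import *
print(rows([657.5,216,190],np.radians(95)))"
```

```text
clock: 10.8
eef_pos: [556.9, 1.1, 67.0]
tool_rot: [3.141, -0.0, 1.62]
force: [-2.3, 0.7, 6.3]
width: 11.5
gripper_force: 58.8
([209.8, 111.0, -122.9], [0.0, -0.0, -0.038])
```

```bash
python3 -m creep '[{"jaw":-1,"xyz":[0,0,-30],"angular":[0,0,0]},{"jaw":-1,"xyz":[0,0,-80],"angular":[0,0,0]},{"jaw":-1,"xyz":[0,0,-115],"angular":[0,0,0]},{"jaw":-1,"xyz":[42,22,-125],"angular":[0,0,-0.038]},{"jaw":-1,"xyz":[84,44,-125],"angular":[0,0,-0.038]},{"jaw":-1,"xyz":[126,67,-125],"angular":[0,0,-0.038]},{"jaw":-1,"xyz":[168,89,-125],"angular":[0,0,-0.038]},{"jaw":-1,"xyz":[209,111,-125],"angular":[0,0,-0.038]},{"jaw":-1,"xyz":[209,111,-125],"angular":[0,0,-0.038]},{"jaw":-1,"xyz":[209,111,-125],"angular":[0,0,-0.038]}]'
python3 -m creep '[{"jaw":-1,"xyz":[0,0,40],"angular":[0,0,0]},{"jaw":-1,"xyz":[0,0,60],"angular":[0,0,0]},{"jaw":-1,"xyz":[0,0,60],"angular":[0,0,0]},{"jaw":-1,"xyz":[0,0,60],"angular":[0,0,0]},{"jaw":-1,"xyz":[0,0,60],"angular":[0,0,0]}]'
python3 - <<'E'
from h import *
p,d,P=cloud("wrist"); cv2.imwrite("pics/w4.png",p[:,:,::-1])
for s in silhouettes("wrist","cutter_medium")[:2]:
    m=s["pixels"]&(d>0); q=P[m]; print(s["score"],s["xy"],np.percentile(q,[2,50,98],0).round(1).tolist())
print(rows([658,215.5,70.5],np.radians(95)))
E
```

```text
clock: 12.05
eef_pos: [657.0, 214.6, 190.7]
tool_rot: [-3.141, 0.001, 1.658]
force: [-0.7, -1.2, -0.6]
width: 11.3
gripper_force: 58.9
clock: 12.68
eef_pos: [658.4, 215.4, 132.8]
tool_rot: [3.139, -0.0, 1.658]
force: [0.5, 0.4, -1.7]
width: 11.8
gripper_force: 58.9
0.79 [262.5, 228.1] [[628.4, 187.7, 1.4], [657.5, 227.5, 104.2], [687.7, 247.8, 124.9]]
([-0.0, -0.1, 61.9], [0.002, -0.0, -0.0])
```

View pics/w4.png

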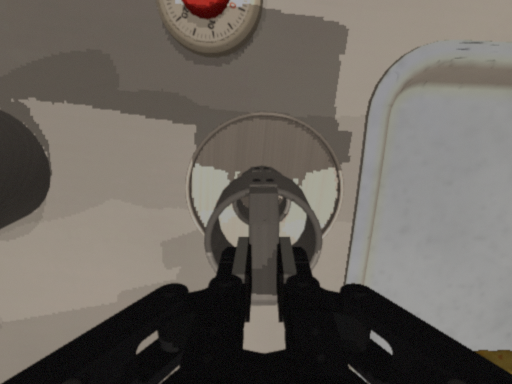

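Medium is held level, with its ring at about (263,235) above the small one in the tin. Lowering.

```bash
python3 -m creep '[{"jaw":-1,"xyz":[0,0,15],"angular":[0,0,0]},{"jaw":-1,"xyz":[0,0,30],"angular":[0,0,0]},{"jaw":-1,"xyz":[0,0,43],"angular":[0,0,0]},{"jaw":-1,"xyz":[0,0,53],"angular":[0,0,0]},{"jaw":-1,"xyz":[0,0,58],"angular":[0,0,0]},{"jaw":-1,"xyz":[0,0,62],"angular":[0,0,0]},{"jaw":-1,"xyz":[0,0,62],"angular":[0,0,0]},{"jaw":-1,"xyz":[0,0,62],"angular":[0,0,0]}]'
```

```text
clock: 13.78
eef_pos: [657.4, 215.3, 70.4]
tool_rot: [3.142, -0.0, 1.658]
force: [-3.2, -0.4, 5.9]
width: 11.7
gripper_force: 59.5
```

```bash
python3 -m creep '[{"jaw":-0.3,"xyz":[0,0,0],"angular":[0,0,0]},{"jaw":-0.3,"xyz":[0,0,0],"angular":[0,0,0]},{"jaw":-0.3,"xyz":[0,0,0],"angular":[0,0,0]},{"jaw":-0.3,"xyz":[0,0,-30],"angular":[0,0,0]},{"jaw":-0.3,"xyz":[0,0,-80],"angular":[0,0,0]},{"jaw":0,"xyz":[0,0,-110],"angular":[0,0,0]},{"jaw":0,"xyz":[0,0,-110],"angular":[0,0,0]},{"jaw":0,"xyz":[0,0,-110],"angular":[0,0,0]}]'
python3 - <<'E'
from h import *
p,d,P=cloud("wrist"); cv2.imwrite("pics/w5.png",p[:,:,::-1])
for s in silhouettes("wrist","cutter_medium")[:2]:
    m=s["pixels"]&(d>0); print(s["score"],s["xy"],strap(P,m,63,np.median(P[m],0),60),np.percentile(P[m],[2,98],0).round())
print(rows([453.5,-231.6,180],np.radians(130)))
E
```

```text
clock: 14.78
eef_pos: [656.8, 215.4, 178.4]
tool_rot: [-3.14, 0.0, 1.658]
force: [-0.2, 0.4, -1.5]
width: 42.7
gripper_force: 0.0
0.94 [262.0, 192.9] (array([656.3, 218.2,  60. ]), (656.4, 215.8), (14, 56), np.float64(95.3), 1119) [[627. 187.   1.]
 [685. 247.  62.]]
([-427.5, -241.0, -1.5], [-0.003, -0.0, -0.611])
```

View pics/w5.png

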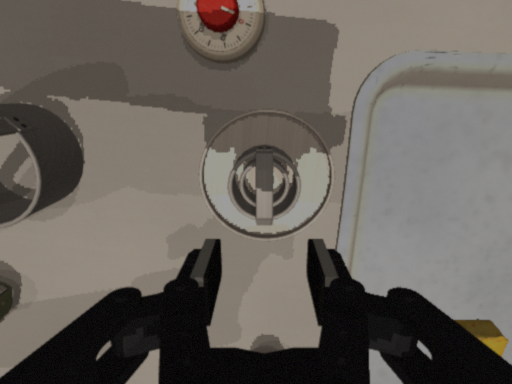

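Medium and small are nested with concentric rings at (265,182) and straps lined up. Next is the large.

```bash
python3 -m creep '[{"jaw":0,"xyz":[-427,-241,0],"angular":[0,0,-0.611]},{"jaw":0,"xyz":[-427,-241,0],"angular":[0,0,-0.611]},{"jaw":0,"xyz":[-427,-241,0],"angular":[0,0,-0.611]},{"jaw":0,"xyz":[-427,-241,0],"angular":[0,0,-0.611]},{"jaw":0,"xyz":[-427,-241,0],"angular":[0,0,-0.611]},{"jaw":0,"xyz":[-427,-241,0],"angular":[0,0,-0.611]},{"jaw":0,"xyz":[-427,-241,0],"angular":[0,0,-0.611]},{"jaw":0,"xyz":[-427,-241,0],"angular":[0,0,-0.611]},{"jaw":0,"xyz":[-427,-241,0],"angular":[0,0,-0.611]},{"jaw":0,"xyz":[-427,-241,0],"angular":[0,0,-0.611]},{"jaw":0,"xyz":[-427,-241,0],"angular":[0,0,-0.611]},{"jaw":0,"xyz":[-427,-241,0],"angular":[0,0,-0.611]}]'
python3 - <<'E'
from h import *
p,d,P=cloud("wrist")
for s in silhouettes("wrist","cutter_large")[:3]:
    m=s["pixels"]&(d>0); print(s["score"],s["xy"],p[m].mean(0).round(),strap(P,m,78,np.median(P[m],0),70))
print(rows([453.7,-232,84],np.radians(130)))
E
```

```text
clock: 16.38
eef_pos: [455.0, -229.6, 179.1]
tool_rot: [3.141, -0.001, 2.271]
force: [0.2, 0.1, -0.2]
width: 42.4
gripper_force: 0.0
0.64 [254.7, 199.5] [85. 80. 73.] (array([ 451.7, -231.2,   75.7]), (454.2, -234.1), (14, 75), np.float64(129.7), 1652)
([-0.7, -2.1, 95.2], [0.0, -0.0, 0.002])
```

```bash
python3 -m creep '[{"jaw":0,"xyz":[-1.5,-1.5,40],"angular":[0,0,0]},{"jaw":0,"xyz":[-1.5,-1.5,70],"angular":[0,0,0]},{"jaw":0,"xyz":[-1.5,-1.5,85],"angular":[0,0,0]},{"jaw":0,"xyz":[-1.5,-1.5,95],"angular":[0,0,0]},{"jaw":0,"xyz":[-1.5,-1.5,95],"angular":[0,0,0]},{"jaw":-1,"xyz":[-1.5,-1.5,95],"angular":[0,0,0]},{"jaw":-1,"xyz":[-1.5,-1.5,95],"angular":[0,0,0]},{"jaw":-1,"xyz":[-1.5,-1.5,95],"angular":[0,0,0]},{"jaw":-1,"xyz":[-1.5,-1.5,95],"angular":[0,0,0]},{"jaw":-1,"xyz":[-1.5,-1.5,95],"angular":[0,0,0]}]'
python3 -m creep '[{"jaw":-1,"xyz":[0,0,-30],"angular":[0,0,0]},{"jaw":-1,"xyz":[0,0,-80],"angular":[0,0,0]},{"jaw":-1,"xyz":[0,0,-130],"angular":[0,0,0]},{"jaw":-1,"xyz":[0,0,-140],"angular":[0,0,0]},{"jaw":-1,"xyz":[0,0,-140],"angular":[0,0,0]},{"jaw":-1,"xyz":[0,0,-140],"angular":[0,0,0]}]'
python3 -c "
from h import *
print(ctrl.read_state()['eef_pos'],rows([657.5,216,220],np.radians(95)))"
```

```text
clock: 17.73
eef_pos: [454.3, -233.7, 84.9]
tool_rot: [-3.141, 0.001, 2.268]
force: [-0.9, -1.4, 6.2]
width: 12.1
gripper_force: 58.8
clock: 18.48
eef_pos: [453.3, -232.4, 222.7]
tool_rot: [-3.14, -0.003, 2.269]
force: [-0.1, -0.1, -1.6]
width: 11.6
gripper_force: 58.9
[ 453.33165555 -232.40286609  222.73690698] ([212.2, 444.6, 2.8], [-0.002, -0.003, 0.611])
```

```bash
python3 -m creep '[{"jaw":-1,"xyz":[23,49,0],"angular":[0,0,0.15]},{"jaw":-1,"xyz":[47,98,0],"angular":[0,0,0.3]},{"jaw":-1,"xyz":[71,148,0],"angular":[0,0,0.45]},{"jaw":-1,"xyz":[95,198,0],"angular":[0,0,0.611]},{"jaw":-1,"xyz":[119,247,0],"angular":[0,0,0.611]},{"jaw":-1,"xyz":[143,296,0],"angular":[0,0,0.611]},{"jaw":-1,"xyz":[166,346,0],"angular":[0,0,0.611]},{"jaw":-1,"xyz":[190,396,0],"angular":[0,0,0.611]},{"jaw":-1,"xyz":[212,444.5,0],"angular":[0,0,0.611]},{"jaw":-1,"xyz":[212,444.5,0],"angular":[0,0,0.611]},{"jaw":-1,"xyz":[212,444.5,30],"angular":[0,0,0.611]},{"jaw":-1,"xyz":[212,444.5,55],"angular":[0,0,0.611]}]'
python3 -m creep '[{"jaw":-1,"xyz":[0,0,0],"angular":[0,0,0]},{"jaw":-1,"xyz":[0,0,0],"angular":[0,0,0]},{"jaw":-1,"xyz":[0,0,0],"angular":[0,0,0]}]'
python3 - <<'E'
from h import *
p,d,P=cloud("wrist"); cv2.imwrite("pics/w6.png",p[:,:,::-1])
for s in silhouettes("wrist","cutter_large")[:2]:
    m=s["pixels"]&(d>0); q=P[m]; print(s["score"],s["xy"],np.percentile(q,[2,50,98],0).round(1).tolist())
print(ctrl.read_state()['eef_pos'],rows([658,216,88.5],np.radians(95)))
E
```

```text
clock: 19.98
eef_pos: [657.3, 213.5, 166.5]
tool_rot: [-3.138, 0.002, 1.657]
force: [0.4, 0.4, -2.0]
width: 11.9
gripper_force: 59.0
clock: 20.35
eef_pos: [659.3, 214.8, 170.5]
tool_rot: [3.14, -0.0, 1.657]
force: [-0.4, 0.8, -0.5]
width: 12.0
gripper_force: 58.9
0.6 [260.2, 228.2] [[621.7, 187.4, 88.5], [658.4, 223.7, 135.8], [696.5, 255.6, 162.8]]
0.3 [4.4, 301.1] [[392.3, 41.2, 0.1], [397.3, 62.7, 6.6], [399.9, 75.0, 14.6]]
[659.12477095 215.00981628 170.3830982 ] ([1.0, -1.2, 81.9], [0.002, -0.0, -0.0])
```

View pics/w6.png

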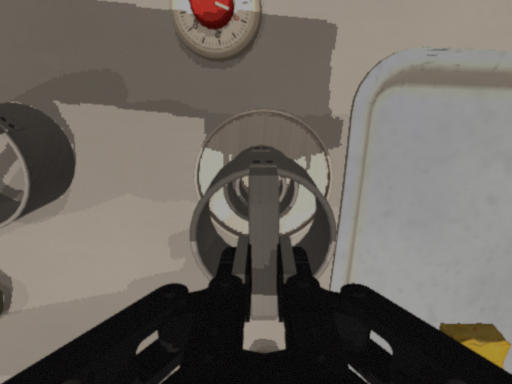

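Large is held level at about (263,240), over the nested pair at (265,185). Lowering and releasing.

```bash
python3 -m creep '[{"jaw":-1,"xyz":[1,-1.5,17],"angular":[0,0,0]},{"jaw":-1,"xyz":[1,-1.5,34],"angular":[0,0,0]},{"jaw":-1,"xyz":[1,-1.5,50],"angular":[0,0,0]},{"jaw":-1,"xyz":[1,-1.5,63],"angular":[0,0,0]},{"jaw":-1,"xyz":[1,-1.5,73],"angular":[0,0,0]},{"jaw":-1,"xyz":[1,-1.5,78],"angular":[0,0,0]},{"jaw":-1,"xyz":[1,-1.5,82],"angular":[0,0,0]},{"jaw":-1,"xyz":[1,-1.5,82],"angular":[0,0,0]},{"jaw":-1,"xyz":[1,-1.5,82],"angular":[0,0,0]}]'
```

```text
clock: 21.58
eef_pos: [657.1, 215.9, 88.3]
tool_rot: [3.141, -0.0, 1.658]
force: [-2.6, 0.3, 5.8]
width: 11.9
gripper_force: 59.6
```

```bash
python3 -m creep '[{"jaw":-0.3,"xyz":[0,0,0],"angular":[0,0,0]},{"jaw":-0.3,"xyz":[0,0,0],"angular":[0,0,0]},{"jaw":-0.3,"xyz":[0,0,0],"angular":[0,0,0]},{"jaw":-0.3,"xyz":[0,0,-30],"angular":[0,0,0]},{"jaw":-0.3,"xyz":[0,0,-80],"angular":[0,0,0]},{"jaw":0,"xyz":[0,0,-110],"angular":[0,0,0]},{"jaw":0,"xyz":[0,0,-110],"angular":[0,0,0]},{"jaw":0,"xyz":[0,0,-110],"angular":[0,0,0]}]'
python3 - <<'E'
from h import *
p,d,P=cloud("wrist"); cv2.imwrite("pics/w7.png",p[:,:,::-1])
for s in silhouettes("wrist","cutter_large")[:2]:
    m=s["pixels"]&(d>0); print(s["score"],s["xy"],strap(P,m,81,np.median(P[m],0),60),np.percentile(P[m],[2,98],0).round())
print(rows([430.2,215.2,200],np.radians(50)))
E
```

```text
clock: 22.58
eef_pos: [656.4, 215.9, 196.4]
tool_rot: [-3.14, 0.0, 1.658]
force: [-0.5, -0.4, 0.6]
width: 42.7
gripper_force: 0.0
0.56 [261.9, 191.9] (array([655.8, 219.1,  78.3]), (656.1, 216.1), (14, 73), np.float64(94.7), 1482) [[619. 179.  10.]
 [693. 256.  80.]]
([19.1, -225.1, -3.7], [-0.002, 0.002, 0.785])
```

View pics/w7.png

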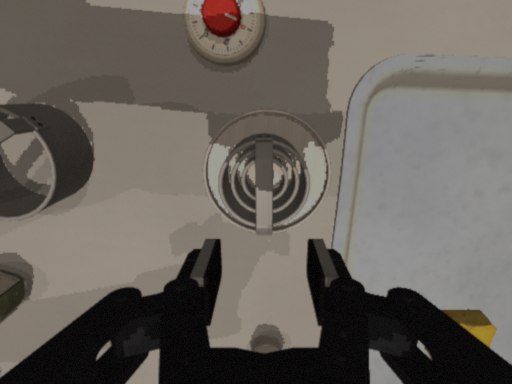

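Three rings are concentric at (266,175) with straps aligned. Extra large is next.

```bash
python3 -m creep '[{"jaw":0,"xyz":[19,-225,0],"angular":[0,0,0.785]},{"jaw":0,"xyz":[19,-225,0],"angular":[0,0,0.785]},{"jaw":0,"xyz":[19,-225,0],"angular":[0,0,0.785]},{"jaw":0,"xyz":[19,-225,0],"angular":[0,0,0.785]},{"jaw":0,"xyz":[19,-225,0],"angular":[0,0,0.785]},{"jaw":0,"xyz":[19,-225,0],"angular":[0,0,0.785]},{"jaw":0,"xyz":[19,-225,0],"angular":[0,0,0.785]},{"jaw":0,"xyz":[19,-225,0],"angular":[0,0,0.785]},{"jaw":0,"xyz":[19,-225,0],"angular":[0,0,0.785]}]'
python3 - <<'E'
from h import *
p,d,P=cloud("wrist")
for s in silhouettes("wrist","cutter_extra_large")[:3]:
    m=s["pixels"]&(d>0); print(s["score"],s["xy"],p[m].mean(0).round(),strap(P,m,96,np.median(P[m],0),80))
print(rows([430.2,215.2,102],np.radians(50)))
E
```

```text
clock: 23.8
eef_pos: [431.7, 215.0, 197.2]
tool_rot: [3.141, -0.0, 0.872]
force: [-0.4, -0.9, -0.8]
width: 42.7
gripper_force: 0.0
0.79 [261.9, 200.7] [90. 84. 78.] (array([434.2, 219.7,  93.9]), (431.8, 216.8), (93, 14), np.float64(49.5), 2076)
0.71 [435.1, 63.7] [147. 139. 127.] None
([-0.7, -1.0, 95.3], [0.0, 0.0, -0.0])
```

```bash
python3 -m creep '[{"jaw":0,"xyz":[0,-1,40],"angular":[0,0,0]},{"jaw":0,"xyz":[0,-1,70],"angular":[0,0,0]},{"jaw":0,"xyz":[0,-1,85],"angular":[0,0,0]},{"jaw":0,"xyz":[0,-1,95],"angular":[0,0,0]},{"jaw":0,"xyz":[0,-1,95],"angular":[0,0,0]},{"jaw":-1,"xyz":[0,-1,95],"angular":[0,0,0]},{"jaw":-1,"xyz":[0,-1,95],"angular":[0,0,0]},{"jaw":-1,"xyz":[0,-1,95],"angular":[0,0,0]},{"jaw":-1,"xyz":[0,-1,95],"angular":[0,0,0]},{"jaw":-1,"xyz":[0,-1,95],"angular":[0,0,0]}]'
python3 -m creep '[{"jaw":-1,"xyz":[0,0,-30],"angular":[0,0,0]},{"jaw":-1,"xyz":[0,0,-80],"angular":[0,0,0]},{"jaw":-1,"xyz":[0,0,-130],"angular":[0,0,0]},{"jaw":-1,"xyz":[0,0,-140],"angular":[0,0,0]},{"jaw":-1,"xyz":[0,0,-140],"angular":[0,0,0]},{"jaw":-1,"xyz":[0,0,-140],"angular":[0,0,0]},{"jaw":-1,"xyz":[0,0,-140],"angular":[0,0,0]}]'
python3 -c "
from h import *
print(ctrl.read_state()['eef_pos'],rows([658,216,240],np.radians(95)))"
```

```text
clock: 25.15
eef_pos: [431.0, 216.1, 103.2]
tool_rot: [3.141, -0.002, 0.873]
force: [-0.9, -0.6, 5.6]
width: 12.1
gripper_force: 58.7
clock: 26.02
eef_pos: [429.7, 215.5, 241.0]
tool_rot: [-3.141, 0.003, 0.872]
force: [0.1, -0.6, -1.9]
width: 11.6
gripper_force: 59.1
[429.68138641 215.52193895 241.02342339] ([147.2, 174.6, 0.5], [-0.002, 0.002, -0.786])
```

```bash
python3 -m creep '[{"jaw":-1,"xyz":[24,29,0],"angular":[0,0,-0.13]},{"jaw":-1,"xyz":[49,58,0],"angular":[0,0,-0.26]},{"jaw":-1,"xyz":[73,87,0],"angular":[0,0,-0.39]},{"jaw":-1,"xyz":[98,116,0],"angular":[0,0,-0.53]},{"jaw":-1,"xyz":[122,145,0],"angular":[0,0,-0.66]},{"jaw":-1,"xyz":[147,174.5,0],"angular":[0,0,-0.786]},{"jaw":-1,"xyz":[147,174.5,0],"angular":[0,0,-0.786]},{"jaw":-1,"xyz":[147,174.5,20],"angular":[0,0,-0.786]},{"jaw":-1,"xyz":[147,174.5,38],"angular":[0,0,-0.786]},{"jaw":-1,"xyz":[147,174.5,38],"angular":[0,0,-0.786]},{"jaw":-1,"xyz":[147,174.5,38],"angular":[0,0,-0.786]},{"jaw":-1,"xyz":[147,174.5,38],"angular":[0,0,-0.786]}]'
python3 - <<'E'
from h import *
p,d,P=cloud("wrist"); cv2.imwrite("pics/w8.png",p[:,:,::-1])
for s in silhouettes("wrist","cutter_extra_large")[:2]:
    m=s["pixels"]&(d>0); q=P[m]; print(s["score"],s["xy"],np.percentile(q,[2,50,98],0).round(1).tolist())
print(ctrl.read_state()['eef_pos'],rows([657.5,216,106.5],np.radians(95)))
E
```

```text
clock: 27.52
eef_pos: [659.0, 216.5, 205.2]
tool_rot: [3.14, -0.0, 1.659]
force: [-1.0, -0.5, -1.4]
width: 11.6
gripper_force: 59.1
0.71 [264.9, 227.5] [[613.0, 180.3, 105.2], [658.1, 219.7, 163.7], [705.6, 265.5, 197.1]]
0.7 [11.5, 283.7] [[369.0, 32.9, -1.5], [395.8, 68.1, 21.5], [399.7, 82.0, 48.0]]
[658.9376065  216.50366367 205.08340766] ([-0.4, -1.6, 98.6], [0.001, -0.0, 0.001])
```

View pics/w8.png

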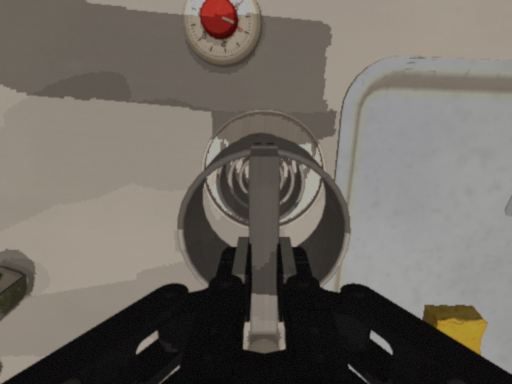

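Extra large is level at about (265,230), above the nest at (265,180). Lowering.

```bash
python3 -m creep '[{"jaw":-1,"xyz":[-0.5,-1,17],"angular":[0,0,0]},{"jaw":-1,"xyz":[-0.5,-1,34],"angular":[0,0,0]},{"jaw":-1,"xyz":[-0.5,-1,51],"angular":[0,0,0]},{"jaw":-1,"xyz":[-0.5,-1,66],"angular":[0,0,0]},{"jaw":-1,"xyz":[-0.5,-1,80],"angular":[0,0,0]},{"jaw":-1,"xyz":[-0.5,-1,89],"angular":[0,0,0]},{"jaw":-1,"xyz":[-0.5,-1,95],"angular":[0,0,0]},{"jaw":-1,"xyz":[-0.5,-1,98.5],"angular":[0,0,0]},{"jaw":-1,"xyz":[-0.5,-1,98.5],"angular":[0,0,0]},{"jaw":-1,"xyz":[-0.5,-1,98.5],"angular":[0,0,0]}]'
```

```text
clock: 28.88
eef_pos: [658.1, 215.7, 106.4]
tool_rot: [3.14, -0.0, 1.659]
force: [-0.5, -0.1, -0.6]
width: 11.8
gripper_force: 59.3
```

```bash
python3 -m creep '[{"jaw":-1,"xyz":[0,0,0.7],"angular":[0,0,0]},{"jaw":-1,"xyz":[0,0,0.7],"angular":[0,0,0]},{"jaw":-0.3,"xyz":[0,0,0.7],"angular":[0,0,0]},{"jaw":-0.3,"xyz":[0,0,0.7],"angular":[0,0,0]},{"jaw":-0.3,"xyz":[0,0,0.7],"angular":[0,0,0]},{"jaw":-0.3,"xyz":[0,0,-30],"angular":[0,0,0]},{"jaw":-0.3,"xyz":[0,0,-80],"angular":[0,0,0]},{"jaw":0,"xyz":[0,0,-120],"angular":[0,0,0]},{"jaw":0,"xyz":[0,0,-120],"angular":[0,0,0]},{"jaw":0,"xyz":[0,0,-120],"angular":[0,0,0]}]'
python3 - <<'E'
from h import *
p,d,P=cloud("wrist"); cv2.imwrite("pics/w9.png",p[:,:,::-1])
for s in silhouettes("wrist","cutter_extra_large")[:2]:
    m=s["pixels"]&(d>0); print(s["score"],s["xy"],strap(P,m,99,np.median(P[m],0),60),np.percentile(P[m],[2,98],0).round())
E
```

```text
clock: 30.12
eef_pos: [657.1, 215.9, 225.1]
tool_rot: [-3.14, -0.0, 1.659]
force: [-0.3, -1.0, -0.7]
width: 42.8
gripper_force: 0.0
0.89 [264.6, 186.2] (array([657.5, 219.3,  96.2]), (658.0, 216.3), (14, 91), np.float64(94.7), 1693) [[611. 170.   9.]
 [704. 264.  98.]]
```

View pics/w9.png

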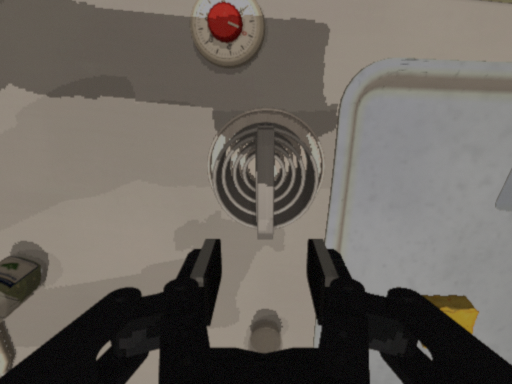

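All four rings are concentric at (266,170) in the tin, with straps aligned and the largest at its proper height and centre. Handing in.

```bash
python3 -c "
from cell import ctrl
print(ctrl.finish_job())"
```

```text
the job is handed in; nothing more can be done
None
```

All four cutters are nested in the tin from smallest to largest, standing flat within about 3 mm of its centre with the strap handles lined up, and the job was handed in at about 30 s on the robot's clock.

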